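# Hold a sprung reading arm over a sample tray

### The arm

A 7-joint arm with a two-finger parallel gripper is mounted at the origin on a cart in front of the work surface, level with it; the furniture and walls round the work are solid. World frame = base frame: x ahead of the robot, y to its left, z up, the work surface at z = 0. Lengths are in m, angles in rad, forces in N, time in s.
With the tool pointing down it reaches from about 0.4 to 0.85 m from the base axis. Payload 10.4 kg.
Tool frame: the origin (TCP) lies on the centre line of the jaws, within the pads' length; the fingertips stand 17 mm ahead of it and the grasp point (between the pads) lies 2 mm behind it (robot.tips_ahead is the distance from the TCP to the fingertips, in m); z points along the fingers, y is the line along which they close (so a half turn about z gives the same grasp; the last joint's range is limited). The gripper opens to 85 mm and grips with 20 to 120 N. Pads are 22 mm wide; open, the fingers measure 114 mm over their backs; the gripper's body (76 mm by 85 mm) begins 54 mm behind the grasp point. The pads swing forward as they close: fully open they stand 13 mm farther back than shut.
Start: joints at [1.254, 0.332, -0.065, 1.46, 0.022, 1.35, -0.088], TCP at [0.181, -0.598, 0.223] pointing down, gripper open.
Joint ranges: [-2.6, 2.6], [-0.5, 2.12], [-1.47, 1.34], [0.16, 2.42], [-1.27, 4.41], [0.06, 2.06], [-2.6, 2.6]. Speed limits (rad/s): [2.22, 2.22, 2.79, 2.79, 3.14, 3.14, 3.14].

### API

Orientations are given as a 3x3 rotation matrix whose columns are the frame's x, y, z axes.
In Python, from rig import robot gives the robot as it stands.
- The arm moves only by the tool step_arm, never from a script. Its argument "plan" is a list of rows, each a list of 2 entries, a list of its own where there are three numbers: the shift along the tool's x, y, z in mm, then the turn, a rotation vector about the tool's x, y, z in degrees. In form: [[[dx, dy, dz], [ax, ay, az]], ...]. A call has 1 to 8 rows; each row shifts and turns the commanded pose from where the row before left it, along the tool's axes as they then stand; what a row does not reach is not made up. A row lasts 1/12 s, in which the tool goes at most 41.7 mm and 7.16 degrees, less where a joint would pass 70% of its speed; a pose out of reach is approached as far as the arm can. A call is refused whole if a number of a shift passes 41.7 or a number of a turn 7.16, either way. A call with a gripper value outside its range is refused whole. "gripper" is the opening in per cent of the stroke, from 0 (shut) to 100 (fully open), set as the call begins (left out, the last holds). The fingers move at their own pace and stop on an object; the grip force is fixed at half the most. Time passes only in rows, so rows that do not move let the fingers close. It gives the time, the measured TCP pose, the force, the opening and the grip force at its end, in the units of the state.
- robot.observe(): the state, without advancing time (a new reading comes with each control period).
- robot.grab_frame(name): name is "scene" or "top" or "wrist"; returns a dict with "image" (400x640x3 uint8, red, green, blue), "z_map" (400x640 float32, m along the optical axis (not along the pixel's ray), 0 where there is no reading), "fx", "fy", "cx", "cy" (pixels), "extrinsics" (4x4, takes a point from camera to world coordinates); the wrist camera has in their place "hand_eye" (4x4, takes a point from camera to tool coordinates, whose origin is the TCP and whose axes are the flange's). Camera axes: x right, y up, looking along -z (the intrinsics and any distortion apply to the point x, -y, -z); pixel columns grow to the right and rows downward; lengths in m; the calibration is good to about 2 mm. A picture is of the moment at which its call begins: read the wrist's pose just before it.
- robot.sign_off(): hands the job in; it is judged then, once.
Trained networks look in a picture, given as the dict that the camera call returned (one of the last four; its "shot" number tells which), for a name from the list of things; names that differ only in an ending like _2 or _b are one class to them, and where a whole thing is asked for, a point or a joint stands for the part that bears it (a point fixed in the world has none). Each returns a list of dicts, best first, with "p" (0 to 1); they miss things now and then, are a little off and sometimes report something else, mostly with a low value. They report only what shows in the picture. A call takes as long as a camera call.
- robot.search_frame(picture, thing): "at" ([x, y, z] in m, in world coordinates, good to about 4 mm: the middle of the surface that is visible of it).
- robot.outline_of(picture, thing): "mask" (400x640 bool, what is visible of it).
The state is a dict: "time": time; "qpos": joint angles; "qd": joint speeds; "effort": joint torques, N m; "eef_pos": TCP position; "tcp_rot": TCP orientation; "contact_force": force on the tool from outside, world axes, zero at the start; "torque": the same for the moment, N m; "gripper_width": finger opening in m; "gripper_force": force on a finger pad.
Only numpy, scipy, OpenCV 4.12 (cv2) and the standard library are available. Lean on these libraries where they do the work, as an engineer would, in place of code of your own. Each camera call takes 0.05 s, during which the arm holds its last target. There are 200 camera calls.

### The job

Set the small white tray upright inside the blue outline on the reading stand's base plate, lined up with the outline, and let go of it. Then swing the stand's sprung arm forward by its red handle until it meets its stop, with the reading head over the tray, and hold it there: the arm springs back when released, so finish while still holding it against the stop. Leave the timer and the petri dish where they are.

Things in the scene. Friction and masses are not known exactly. Their poses are not given: they have to be found in the camera images.
- tray_center (a point): Centre of the small open white tray, half-way up (20 mm above its underside). The tray is a loose rigid box, 48 mm along its own x, 86 mm along its own y, 40 mm high, about 35 g; it is best gripped from above across its 48 mm width.
- spot (a point): Centre of the blue outline on the upper surface of the reading stand's fixed aluminium base plate (104 x 290 mm, 6 mm thick, its top 12 mm above the worktop), where the tray's underside is to stand. The outline leaves 92 mm inside along this point's x and 55 mm along its y; the tray's long side (its y) goes along this x, either way round. The pivot column is 190 mm away along +y.
- pivot (a point): Point on the upright pivot axis of the swing arm, 96 mm above the worktop. The axes are those of the base plate. Column and arm hub measure up to 52 mm across and reach 112 mm above the worktop. Two stop posts (12 mm across, tops 106 mm above the worktop) stand 39 mm from the axis.
- handle (a point): Middle of the red round handle peg (16 mm across, 48 mm high, upright, its foot on the arm's bar), 128 mm above the worktop, 25 mm above the bar's top, 130 mm from the pivot axis. It is fixed to the arm and moves on a circle about the pivot.
- head (a point): Lowest point of the black reading head (42 mm across, 70 to 106 mm above the worktop) at the arm's end, 190 mm from the pivot axis; it clears the tray's rim by 18 mm. The arm's bar is white, 22 mm wide, 93 to 103 mm above the worktop.
- swing (a joint): Arm angle about the upright pivot axis, rad: 0 parked (swung back, over the sink), growing as it swings forward to the robot (clockwise from above) to 1.15 at its stop, where it points from pivot to spot (the spot point's -y). A spring always drives it back to 0: about 1.8 N at the handle when parked, 5.4 N at the stop.
- bench_timer: White bench timer near the tray, right of the big instrument (70 x 62 x 21 mm, loose); origin at the centre of its underside. Leave alone.
- dish: Petri dish with beige contents on the worktop in front of the big instrument (90 mm across, 16 mm high, loose); origin at the centre of its underside. Leave alone. That fixed instrument is an aluminium-framed box 340 mm high standing between x = 0.55 and 0.89, y = -0.23 and 0.09; keep the arm clear of it on the way from the tray to the stand.

How it is judged:
On the way, in this order (a step that is already met when the one before it is completed fails the run):
1. the tray stands upright in the blue outline, let go, while the arm is still parked (horizontal distance between tray_center and spot below 0.01 m and angle between the y axis of tray_center and the x axis of spot, either way round below 0.17 rad and angle between tray_center's own z axis and vertical below 0.08 rad and z of tray_center in the frame of spot below 0.024 m and contact force between the fingers and sample_tray below 0.05 N and value of joint swing below 0.3 rad), for 0.2 s.
2. the arm is swung forward to its stop and held by the gripper (value of joint swing above 1.1 rad and contact force between the fingers and swing above 1 N), for 0.3 s.
At the end, for the whole second after the job is handed in: The fingers hold the sprung arm within 0.05 rad of its stop (joint above 1.1, more than 1 N between fingers and arm), while the tray stands upright on the plate with its centre within 10 mm of the outline's centre and its long side within 0.17 rad of the outline's (all of step 2 and horizontal distance between tray_center and spot below 0.01 m and angle between the y axis of tray_center and the x axis of spot, either way round below 0.17 rad and angle between tray_center's own z axis and vertical below 0.08 rad and z of tray_center in the frame of spot below 0.024 m); the arm keeps its last pose, push and grip.
It fails at once if the timer or the petri dish is moved by more than 20 mm (distance of any of bench_timer, dish from where it was at the start of the episode above 0.02 m).
It also fails if it takes over 70 s, if anything falls off the work surface, if the arm or the gripper's body presses on something with over 40 N, if the wrist force passes 120 N, or if a joint passes its speed limit or range.

## Working session

There is one attempt and no reset: what is moved stays moved. The work goes in short steps, Python scripts to look and compute and a tool call to move; the robot and the scene stay as the last step left them, time stands still between calls to the robot, and variables do not carry over. Pictures are saved under pics/ and viewed, at most 10 in all, crops included, and the job is handed in when it is done.

Besides the shell and the picture viewer there is one more tool, called after "Call:" as name(argument=value, ...), one argument or row to a line, values as JSON. step_arm: Moves the arm, as the interface text tells. Its arguments: {"type":"object","properties":{"plan":{"type":"array","items":{"type":"array"}},"gripper":{"type":"number"}},"required":["plan"]}

```bash
mkdir -p pics; cat > h.py <<'E'
import numpy as np, cv2
from rig import robot
def T(p):
    if "extrinsics" in p: return np.array(p["extrinsics"])
    s=robot.observe(); M=np.eye(4); M[:3,:3]=s["tcp_rot"]; M[:3,3]=s["eef_pos"]; return M@np.array(p["hand_eye"])
def cloud(p,M=None):
    M=T(p) if M is None else M
    z=p["z_map"]; v,u=np.mgrid[:400,:640]
    X=np.stack([(u-p["cx"])/p["fx"]*z,-(v-p["cy"])/p["fy"]*z,-z],-1)
    W=X@M[:3,:3].T+M[:3,3]; W[z==0]=np.nan; return W
def save(p,n): cv2.imwrite("pics/"+n,cv2.cvtColor(p["image"],cv2.COLOR_RGB2BGR))
E
python3 - <<'E'
from h import *
np.set_printoptions(precision=4,suppress=True)
s=robot.observe(); print(s["time"],s["eef_pos"],s["tcp_rot"],s["gripper_width"],robot.tips_ahead)
ims=[]
for c in ["scene","top"]:
    p=robot.grab_frame(c); save(p,c+"0.png"); print(c,[k for k in p], T(p)[:3,3])
    for t in ["tray_center","spot","pivot","handle","head","swing","bench_timer","dish"]:
        try:
            r=robot.search_frame(p,t); print(t,[(np.round(a["at"],3),round(a["p"],2)) for a in r[:2]])
        except Exception as e: print(t,e)
    np.save(c+"W.npy",cloud(p)); np.save(c+"I.npy",p["image"])
E
```

```text
0.0 [ 0.1809 -0.5978  0.2218] [[ 0.9572  0.2896 -0.0005]
 [ 0.2896 -0.9572  0.0013]
 [-0.0001 -0.0014 -1.    ]] 0.08532019991383961 0.017
scene ['image', 'z_map', 'fx', 'fy', 'cx', 'cy', 'extrinsics', 'shot'] [-0.1663  0.7086  0.8724]
tray_center [(array([ 0.506, -0.461,  0.023]), 0.68)]
spot [(array([0.456, 0.267, 0.011]), 0.96)]
pivot [(array([0.457, 0.259, 0.014]), 0.65)]
handle [(array([0.526, 0.285, 0.105]), 0.8)]
head [(array([0.531, 0.282, 0.107]), 0.71)]
swing [(array([0.534, 0.29 , 0.104]), 0.88)]
bench_timer [(array([ 0.57 , -0.328,  0.018]), 0.69), (array([0.529, 0.286, 0.103]), 0.41)]
dish [(array([ 0.499, -0.113,  0.019]), 0.61)]
top ['image', 'z_map', 'fx', 'fy', 'cx', 'cy', 'extrinsics', 'shot'] [ 0.2874 -0.0436  1.2801]
tray_center [(array([ 0.502, -0.469,  0.013]), 0.98)]
spot [(array([0.464, 0.239, 0.018]), 0.66)]
pivot [(array([0.463, 0.237, 0.009]), 0.72)]
handle [(array([0.55 , 0.268, 0.1  ]), 0.64)]
head [(array([0.551, 0.272, 0.101]), 0.76)]
swing [(array([0.548, 0.272, 0.102]), 0.65)]
bench_timer [(array([ 0.576, -0.335,  0.018]), 0.68), (array([ 0.506, -0.47 ,  0.01 ]), 0.2)]
dish [(array([ 0.501, -0.121,  0.016]), 0.75)]
```

View pics/top0.png

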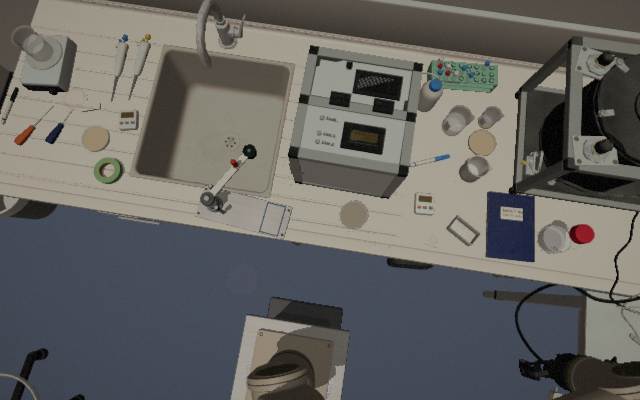

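View pics/scene0.png

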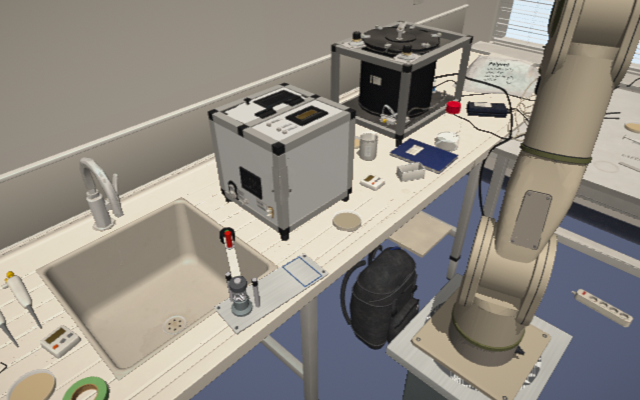

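The top view shows the tray at (462,230), turned; the blue outline at (275,218); the pivot column at (213,198); the red handle at (234,162); and the head at (249,152). Next I'll measure these by depth and colour.

```bash
cat > m.py <<'E'
from h import *
np.set_printoptions(precision=4,suppress=True)
for c in ["top","scene"]:
    W=np.load(c+"W.npy"); I=np.load(c+"I.npy").astype(int); z=W[...,2]
    R,G,B=I[...,0],I[...,1],I[...,2]
    near=lambda x,y,r:np.hypot(W[...,0]-x,W[...,1]-y)<r
    def rect(m,n):
        P=W[m]; r=cv2.minAreaRect((P[:,:2]*1000).astype(np.float32)); print(c,n,m.sum(),np.round(r[0],1),np.round(r[1],1),round(r[2],1),"z",np.median(P[:,2]))
    rect(near(.505,-.468,.08)&(z>.03)&(z<.05),"tray rim")
    rect(near(.505,-.468,.055)&(z>.01)&(z<.05),"tray all")
    blue=(B>R+25)&near(.46,.25,.15)&(z<.03)&(z>0)
    rect(blue,"blue")
    red=(R>G+60)&near(.53,.28,.12)&(z>.08); P=W[red]; print("red",red.sum(),np.median(P,0),P.min(0),P.max(0))
    plate=near(.45,.3,.25)&(z>.006)&(z<.018)&(W[...,1]>.12)
    rect(plate,"plate")
    hub=near(.42,.4,.12)&(z>.104)&(z<.118); print("hub",hub.sum(),np.nanmedian(W[hub],0),W[hub].min(0),W[hub].max(0))
    t=near(.573,-.331,.07)&(z>.012)&(z<.03); rect(t,"timer")
E
python3 m.py
```

```text
top tray rim 121 [ 506.7 -462.1] [86.9 50.5] 57.8 z 0.037951351722739224
top tray all 263 [ 506.6 -462.1] [86.9 50.7] 57.6 z 0.028834601183487463
top blue 39 [451.5 133.7] [59.7 97.1] 84.4 z 0.013950986831284151
red 18 [0.5797 0.2576 0.1523] [0.5753 0.252  0.1476] [0.5879 0.2618 0.1586]
top plate 2688 [524.3 333.4] [427.3 261.1] 89.7 z 0.012492961914989498
hub 188 [0.4692 0.3185 0.1079] [0.4419 0.2831 0.1041] [0.5124 0.3428 0.1178]
top timer 389 [ 575.5 -335.9] [67.8 60.9] 4.5 z 0.01909196715971362
scene tray rim 169 [ 505.6 -461.9] [89.3 54.3] 58.4 z 0.03647905631849968
scene tray all 384 [ 507.3 -462.9] [89.4 62. ] 59.5 z 0.02785537267806898
scene blue 83 [448.4 132.9] [ 62.6 101.4] 84.1 z 0.013565645737826149
red 91 [0.5749 0.261  0.1355] [0.57   0.2203 0.1049] [0.6261 0.2663 0.1549]
scene plate 3178 [515.9 335.4] [255.9 428.4] 1.0 z 0.012897264737036784
hub 253 [0.4642 0.3218 0.1072] [0.4394 0.2832 0.104 ] [0.5101 0.3432 0.1161]
scene timer 218 [ 573.8 -334.2] [68.  63.5] 5.2 z 0.01900219784996826
```

Call:
step_arm(
  plan=[
    [[40,-4,0],[0,0,0]],
    [[40,-4,0],[0,0,0]],
    [[40,-4,0],[0,0,0]],
    [[40,-4,0],[0,0,0]],
    [[40,-4,0],[0,0,0]],
    [[40,-4,0],[0,0,0]],
    [[40,-4,0],[0,0,0]],
    [[40,-4,0],[0,0,0]],
  ],
  gripper=100,
)

```text
time: 1.57
eef_pos: [0.4797, -0.474, 0.2228]
tcp_rot: [[0.957, 0.289, 0.0], [0.289, -0.957, -0.0], [0.0, 0.0, -1.0]]
contact_force: [0.8, -0.6, -0.5]
gripper_width: 0.0849
gripper_force: 0.0
```

Call:
step_arm(
  plan=[
    [[31,-4,0],[0,0,0]],
    [[0,0,0],[0,0,-7]],
    [[0,0,0],[0,0,-7]],
    [[0,0,0],[0,0,-7]],
    [[0,0,0],[0,0,-7]],
    [[0,0,0],[0,0,-7]],
    [[0,0,0],[0,0,-6]],
    [[0,0,0],[0,0,0]],
  ],
)

```text
time: 2.23
eef_pos: [0.5064, -0.4623, 0.2225]
tcp_rot: [[0.528, 0.849, -0.0], [0.849, -0.528, 0.0], [0.0, -0.0, -1.0]]
contact_force: [-0.9, 0.3, -0.4]
gripper_width: 0.0853
gripper_force: 0.0
```

```bash
cat >> h.py <<'E'
np.set_printoptions(precision=4,suppress=True)
def to(x,y,z,yang):
    s=robot.observe(); R=np.array(s["tcp_rot"]); d=(np.array([x,y,z])-s["eef_pos"])*1000
    a=np.degrees(np.arctan2(R[1,1],R[0,1])); t=(yang-a+180)%360-180
    tilt=R.T@np.array([0,0,-1.]); 
    print("t",s["time"],"pos",np.array(s["eef_pos"]),"yang",round(a,2),"shift",np.round(R.T@d,1),"turn z",round(-t,2),"tilt xy(tool)",np.round(np.degrees(tilt[:2]),2),"F",np.array(s["contact_force"]),"w",s["gripper_width"])
E
python3 - <<'E'
from h import *
to(.507,-.462,.03,-32.2)
p=robot.grab_frame("wrist"); save(p,"w1.png"); W=cloud(p)
m=(np.hypot(W[...,0]-.507,W[...,1]+.462)<.08)&(W[...,2]>.033)&(W[...,2]<.045)
r=cv2.minAreaRect((W[m][:,:2]*1000).astype(np.float32)); print(m.sum(),r,np.median(W[m][:,2]))
E
```

```text
t 2.2333 pos [ 0.5064 -0.4623  0.2225] yang -31.9 shift [  0.5   0.4 192.5] turn z 0.3 tilt xy(tool) [-0.  0.] F [-0.8836  0.2851 -0.367 ] w 0.08532728823034852
440 ((504.6214904785156, -464.00830078125), (86.06243896484375, 48.08805847167969), 58.18458938598633) 0.03958820830681792
```

View pics/w1.png

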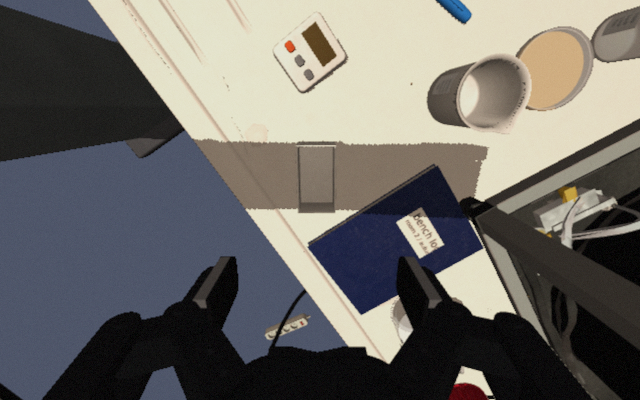

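The wrist view shows the tray at (317,178), square to the gripper. Its measured size (86.1 x 48.1 mm) fits, so I'm descending.

Call:
step_arm(
  plan=[
    [[-2,0,36],[0,0,0]],
    [[0,0,36],[0,0,0]],
    [[0,0,36],[0,0,0]],
    [[0,0,36],[0,0,0]],
    [[0,0,36],[0,0,0]],
    [[0,0,13],[0,0,0]],
    [[0,0,0],[0,0,0]],
    [[0,0,0],[0,0,0]],
  ],
)

```text
time: 2.95
eef_pos: [0.5059, -0.4641, 0.0306]
tcp_rot: [[0.534, 0.846, 0.0], [0.846, -0.534, -0.0], [0.0, 0.0, -1.0]]
contact_force: [0.1, 0.1, 0.2]
gripper_width: 0.0856
gripper_force: 0.0
```

Call:
step_arm(
  plan=[
    [[0,0,0],[0,0,0]],
    [[0,0,0],[0,0,0]],
    [[0,0,0],[0,0,0]],
    [[0,0,0],[0,0,0]],
    [[0,0,0],[0,0,0]],
    [[0,0,0],[0,0,0]],
    [[0,0,0],[0,0,0]],
    [[0,0,0],[0,0,0]],
  ],
  gripper=40,
)

```text
time: 3.62
eef_pos: [0.5061, -0.4643, 0.0307]
tcp_rot: [[0.532, 0.846, 0.001], [0.846, -0.532, -0.001], [-0.0, 0.002, -1.0]]
contact_force: [-0.1, 0.3, 6.4]
gripper_width: 0.0341
gripper_force: 3.0
```

```bash
python3 - <<'E'
from h import *
p=robot.grab_frame("wrist"); a=p["image"]
q=robot.grab_frame("scene"); b=cv2.resize(q["image"][120:220,340:500],(640,400),interpolation=cv2.INTER_CUBIC)
cv2.imwrite("pics/w2.png",cv2.cvtColor(np.vstack([cv2.resize(a,(480,300)),cv2.resize(b,(480,300))]),cv2.COLOR_RGB2BGR))
W=cloud(p); m=(np.hypot(W[...,0]-.507,W[...,1]+.462)<.1)&(W[...,2]>.02)&(W[...,2]<.055)
print(m.sum()); print(robot.search_frame(p,"tray_center")[:2]); to(0.5,-.46,.03,-32)
E
```

```text
4146
[{'at': [0.5067, -0.4648, 0.001], 'p': 0.96}]
t 3.7667 pos [ 0.5061 -0.4644  0.0307] yang -32.18 shift [ 0.4 -7.5  0.7] turn z -0.18 tilt xy(tool) [ 0.02 -0.11] F [ 0.0366 -0.4021  5.5609] w 0.03419840858869977
```

View pics/w2.png

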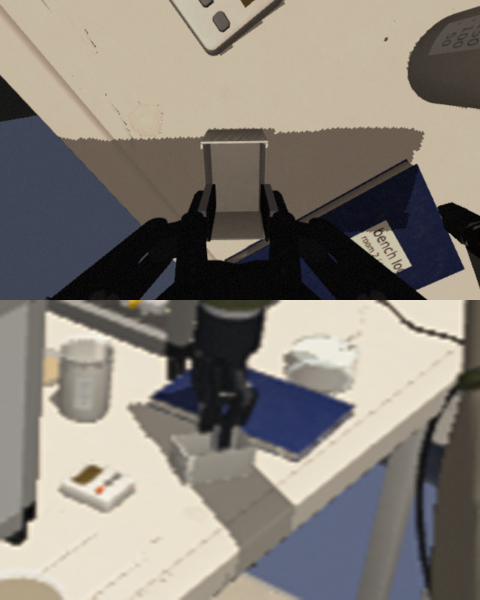

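The wrist view shows the fingers flanking the near half of the tray, but it's unclear whether they're inside or outside the walls. The depth data should settle it.

```bash
python3 - <<'E'
from h import *
p=robot.grab_frame("wrist"); s=robot.observe(); W=cloud(p); R=np.array(s["tcp_rot"]); L=(W-s["eef_pos"])@R*1000
z=W[...,2]*1000
for r in [185,195,215,240,255,262,270,278,285,295,305,315]:
    print(r,[(int(L[r,c,0]),int(L[r,c,1]),int(z[r,c])) for c in list(range(255,300,5))+[320]+list(range(340,385,5)) if np.isfinite(z[r,c])])
c=p["image"][160:340,220:400]; cv2.imwrite("pics/w3.png",cv2.cvtColor(cv2.resize(c,(600,600),interpolation=cv2.INTER_CUBIC),cv2.COLOR_RGB2BGR))
E
```

```text
185 [(32, -40, 0), (32, -37, 0), (32, -33, 0), (41, -24, 34), (42, -21, 35), (41, -19, 34), (41, -16, 34), (41, -13, 34), (42, -10, 34), (42, 2, 34), (42, 13, 36), (42, 16, 36), (42, 18, 36), (42, 21, 35), (32, 30, 0), (32, 33, 0), (32, 37, 0), (32, 40, 0), (32, 43, 0)]
195 [(25, -41, 0), (25, -37, 0), (25, -34, 0), (37, -23, 39), (32, -23, 23), (26, -20, 2), (25, -17, 1), (25, -13, 1), (25, 3, 1), (26, 16, 2), (26, 20, 1), (34, 20, 27), (37, 21, 40), (25, 30, 0), (25, 34, 0), (25, 37, 0), (25, 41, 0), (25, 44, 1)]
215 [(10, -42, -1), (10, -38, 0), (10, -35, 0), (26, -24, 40), (21, -23, 26), (13, -23, 6), (11, -21, 1), (11, -17, 1), (11, -14, 1), (11, 3, 1), (11, 17, 2), (11, 20, 2), (22, 20, 29), (26, 21, 40), (10, 31, 0), (10, 34, 0), (10, 38, 0), (10, 41, 0), (10, 45, 0)]
240 [(-9, -43, 0), (-9, -40, 0), (-8, -36, 0), (-8, -32, 0), (7, -23, 33), (-1, -23, 14), (-7, -21, 2), (-7, -17, 3), (-7, -14, 1), (-7, 3, 2), (-7, 17, 2), (-5, 20, 6), (7, 20, 32), (-8, 28, 0), (-8, 32, 0), (-8, 35, 0), (-9, 39, 0), (-8, 43, 0), (-8, 46, 0)]
255 [(-21, -44, 0), (-21, -40, 0), (6, -26, 48), (7, 
[... 1474 characters left out ...]
17, 18), (-41, 20, 19), (-8, 17, 62), (2, 18, 77), (6, 19, 82), (11, 20, 88), (11, 22, 89), (11, 24, 89), (12, 25, 89)]
305 [(11, -22, 94), (11, -20, 95), (11, -18, 95), (11, -16, 94), (-1, -17, 78), (-5, -16, 74), (-42, -20, 28), (-42, -16, 28), (-42, -13, 28), (-41, 3, 29), (-41, 16, 29), (-41, 19, 30), (-32, 21, 40), (-2, 18, 78), (1, 19, 82), (12, 19, 95), (11, 21, 94), (11, 23, 94), (12, 24, 95)]
315 [(16, -19, 105), (15, -18, 105), (17, -15, 107), (16, -14, 105), (-5, -17, 80), (-10, -16, 75), (-42, -19, 37), (-41, -15, 38), (-41, -12, 38), (-41, 3, 38), (-41, 15, 39), (-41, 18, 38), (-40, 21, 40), (-7, 18, 78), (17, 15, 106), (16, 17, 105), (16, 18, 106), (16, 20, 105), (16, 22, 105)]
```

View pics/w3.png

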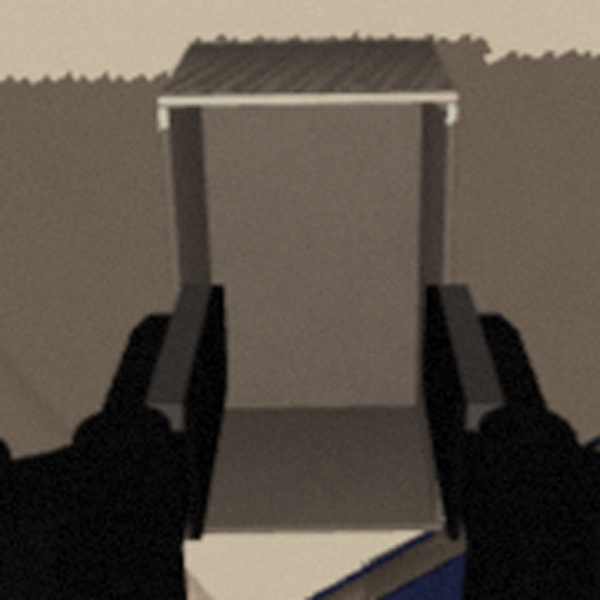

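The pads' inner faces are at ±16.5 mm and their tips at about z = 45 mm, so they're above the rim and the tray isn't gripped. The tips sit farther back than I assumed. I'll lift off and measure where they are in the tool frame.

Call:
step_arm(
  plan=[
    [[0,0,-25],[0,0,0]],
    [[0,0,-25],[0,0,0]],
    [[0,0,-25],[0,0,0]],
    [[0,0,-25],[0,0,0]],
    [[0,0,0],[0,0,0]],
  ],
  gripper=40,
)

```text
time: 4.23
eef_pos: [0.5074, -0.4653, 0.1355]
tcp_rot: [[0.533, 0.846, 0.006], [0.846, -0.533, -0.005], [-0.001, 0.007, -1.0]]
contact_force: [0.9, 0.0, 1.0]
gripper_width: 0.0337
gripper_force: 0.0
```

```bash
cat > tip.py <<'E'
from h import *
p=robot.grab_frame("wrist"); s=robot.observe(); W=cloud(p); R=np.array(s["tcp_rot"]); L=(W-s["eef_pos"])@R*1000
m=np.isfinite(L[...,0])&(abs(L[...,1])<62)&(abs(L[...,0])<20)&(L[...,2]<32)&(L[...,2]>-80)&(W[...,2]>.05)
for sg in (-1,1):
    k=m&(L[...,1]*sg>0); P=L[k]; print(sg,k.sum(),"z max",np.sort(P[:,2])[-8:],"inner y",np.sort(abs(P[:,1]))[:5], P[np.argsort(P[:,2])[-4:]].tolist())
m=(np.hypot(W[...,0]-.505,W[...,1]+.463)<.09)&(W[...,2]>.033)&(W[...,2]<.045)
r=cv2.minAreaRect((W[m][:,:2]*1000).astype(np.float32)); print("tray",m.sum(),r)
to(.505,-.463,.03,-32)
E
python3 tip.py
```

```text
-1 7456 z max [-11.0063 -10.9534 -10.7578 -10.4194 -10.3314 -10.1159 -10.0933  -8.5606] inner y [12.678  12.7208 12.7489 12.9639 13.0318] [[-2.270124774328653, -16.138029907087237, -10.331355229043195], [-5.715580158305108, -16.277291501762864, -10.115869844370872], [-3.0728849093149497, -16.189421704095746, -10.093266234943815], [-2.6680088877218497, -16.330159354266, -8.560568701698458]]
1 7434 z max [-10.8045 -10.7464 -10.7352 -10.7069 -10.6502 -10.1409  -9.6961  -9.2615] inner y [14.5662 14.776  14.7946 14.8462 15.0334] [[8.836156229723143, 18.060885843688677, -10.650232996464121], [-2.3856230372150073, 17.931057903857557, -10.140948891451878], [-1.9926348794621593, 17.96194028051396, -9.696051085421335], [-3.57746128182745, 18.059247090909626, -9.261525878133659]]
tray 695 ((503.4512023925781, -463.63751220703125), (86.82591247558594, 48.09476852416992), 58.66667938232422)
t 4.2833 pos [ 0.5067 -0.4647  0.1328] yang -32.17 shift [  0.6  -2.9 102.8] turn z -0.17 tilt xy(tool) [ 0.05 -0.28] F [-0.1832 -0.003  -1.3556] w 0.033910011659366184
```

Call:
step_arm(
  plan=[
    [[0,0,0],[0,0,0]],
    [[0,0,0],[0,0,0]],
    [[0,0,0],[0,0,0]],
    [[0,0,0],[0,0,0]],
    [[0,0,0],[0,0,0]],
    [[0,0,0],[0,0,0]],
    [[0,0,0],[0,0,0]],
  ],
  gripper=85,
)

```text
time: 4.87
eef_pos: [0.5054, -0.4638, 0.1294]
tcp_rot: [[0.532, 0.846, -0.0], [0.846, -0.532, 0.0], [0.0, -0.0, -1.0]]
contact_force: [0.7, -0.4, 0.6]
gripper_width: 0.0723
gripper_force: 0.0
```

```bash
python3 tip.py
```

```text
-1 6800 z max [-17.8597 -17.8528 -17.6486 -17.5462 -17.5204 -17.3717 -17.3102 -17.0441] inner y [24.9507 25.0229 25.1655 25.2382 25.371 ] [[-4.2851228408891, -35.456316621617155, -17.520441342390807], [2.5757850425138615, -35.51724162142937, -17.37166865261812], [3.1619212565277026, -35.486109488320785, -17.310150781133398], [3.627024165539189, -35.51060825322297, -17.044056865382647]]
1 6436 z max [-17.8752 -17.8373 -17.6605 -17.5632 -17.5296 -17.4838 -17.3726 -16.9029] inner y [26.3825 26.8924 27.0201 27.0854 27.0939] [[2.0438190498572406, 37.31466723844556, -17.52959689097818], [-3.674115711543389, 37.21001739658978, -17.483774635834255], [3.1968435444524093, 37.26136114322671, -17.372589161067786], [-3.4057607990337457, 37.318559075768135, -16.902892468351357]]
tray 857 ((504.544189453125, -464.1955261230469), (86.3696060180664, 48.067989349365234), 58.75661087036133)
t 4.9167 pos [ 0.5055 -0.4638  0.1295] yang -32.17 shift [ 0.4 -0.8 99.5] turn z -0.17 tilt xy(tool) [-0.    0.01] F [ 0.2691 -0.3213  1.0811] w 0.07248730608108823
```

The tips are actually at tool z of about -10 to -17 mm, which agrees with the rim contact I felt. So the TCP has to go about 28 mm lower than I planned. I'm descending in stages and watching the force.

Call:
step_arm(
  plan=[
    [[0,0,30],[0,0,0]],
    [[0,0,30],[0,0,0]],
    [[0,0,30],[0,0,0]],
    [[0,0,10],[0,0,0]],
    [[0,0,5],[0,0,0]],
    [[0,0,5],[0,0,0]],
    [[0,0,5],[0,0,0]],
    [[0,0,0],[0,0,0]],
  ],
)

```text
time: 5.58
eef_pos: [0.5059, -0.4642, 0.0152]
tcp_rot: [[0.532, 0.846, 0.001], [0.846, -0.532, -0.001], [-0.0, 0.001, -1.0]]
contact_force: [-0.5, 0.3, -0.1]
gripper_width: 0.0729
gripper_force: 0.0
```

```bash
python3 -c "
from h import *
to(.505,-.464,0,-32)"
```

```text
t 5.5833 pos [ 0.5059 -0.4642  0.0152] yang -32.17 shift [-0.3 -0.9 15.2] turn z -0.17 tilt xy(tool) [ 0.01 -0.07] F [-0.4831  0.2823 -0.0903] w 0.07289532037973133
```

No contact at 15 mm, where 17 mm tips would already have touched the worktop. I'll go down slowly to about 0 and then close.

Call:
step_arm(
  plan=[
    [[0,0,4],[0,0,0]],
    [[0,0,4],[0,0,0]],
    [[0,0,4],[0,0,0]],
    [[0,0,3],[0,0,0]],
    [[0,0,0],[0,0,0]],
  ],
)

```text
time: 6.0
eef_pos: [0.5051, -0.4635, -0.0012]
tcp_rot: [[0.532, 0.847, -0.001], [0.847, -0.532, 0.001], [0.0, -0.001, -1.0]]
contact_force: [-0.0, 0.1, 0.1]
gripper_width: 0.0726
gripper_force: 0.0
```

Call:
step_arm(
  plan=[
    [[0,0,0],[0,0,0]],
    [[0,0,0],[0,0,0]],
    [[0,0,0],[0,0,0]],
    [[0,0,0],[0,0,0]],
    [[0,0,0],[0,0,0]],
    [[0,0,0],[0,0,0]],
    [[0,0,0],[0,0,0]],
    [[0,0,0],[0,0,0]],
  ],
  gripper=40,
)

```text
time: 6.67
eef_pos: [0.5057, -0.464, 0.0]
tcp_rot: [[0.532, 0.846, 0.001], [0.846, -0.532, -0.0], [-0.0, 0.001, -1.0]]
contact_force: [0.4, 0.1, 5.1]
gripper_width: 0.0473
gripper_force: 63.0
```

Call:
step_arm(
  plan=[
    [[0,0,-15],[0,0,0]],
    [[0,0,-35],[0,0,0]],
    [[0,0,-35],[0,0,0]],
    [[0,0,-35],[0,0,0]],
    [[13,-33,-30],[0,0,0]],
    [[13,-33,0],[0,0,0]],
    [[13,-33,0],[0,0,0]],
    [[13,-33,0],[0,0,0]],
  ],
)

```text
time: 7.33
eef_pos: [0.4226, -0.3512, 0.1475]
tcp_rot: [[0.533, 0.846, 0.001], [0.846, -0.533, -0.001], [-0.0, 0.001, -1.0]]
contact_force: [0.9, 0.9, -0.2]
gripper_width: 0.0471
gripper_force: 62.7
```

Call:
step_arm(
  plan=[
    [[33,-21,0],[0,0,0]],
    [[33,-21,0],[0,0,0]],
    [[33,-21,0],[0,0,0]],
    [[33,-21,0],[0,0,0]],
    [[33,-21,0],[0,0,0]],
    [[33,-21,0],[0,0,0]],
    [[33,-21,0],[0,0,0]],
    [[33,-21,0],[0,0,0]],
  ],
)

```text
time: 8.0
eef_pos: [0.4213, -0.0378, 0.1472]
tcp_rot: [[0.532, 0.846, 0.0], [0.846, -0.532, -0.001], [-0.001, 0.001, -1.0]]
contact_force: [1.1, 0.1, -0.4]
gripper_width: 0.0473
gripper_force: 62.7
```

Call:
step_arm(
  plan=[
    [[33,-21,0],[0,0,0]],
    [[32,-12,0],[0,0,0]],
    [[32,-12,0],[0,0,0]],
    [[32,-12,0],[0,0,0]],
    [[32,-12,0],[0,0,0]],
    [[0,0,0],[0,0,0]],
  ],
)

```text
time: 8.5
eef_pos: [0.4492, 0.1401, 0.1477]
tcp_rot: [[0.526, 0.85, 0.002], [0.85, -0.526, 0.003], [0.003, -0.0, -1.0]]
contact_force: [-0.2, 0.5, 0.3]
gripper_width: 0.0474
gripper_force: 62.7
```

Call:
step_arm(
  plan=[
    [[0,0,0],[0,0,-7]],
    [[0,0,0],[0,0,-7]],
    [[0,0,0],[0,0,-7]],
    [[0,0,0],[0,0,-7]],
    [[0,0,0],[0,0,-7]],
    [[0,0,0],[0,0,-7]],
    [[0,0,0],[0,0,-7]],
    [[0,0,0],[0,0,-7]],
  ],
)

```text
time: 9.17
eef_pos: [0.449, 0.1333, 0.147]
tcp_rot: [[-0.41, 0.912, 0.0], [0.912, 0.41, -0.001], [-0.001, -0.0, -1.0]]
contact_force: [0.5, 0.9, -0.3]
gripper_width: 0.0477
gripper_force: 62.4
```

Call:
step_arm(
  plan=[
    [[0,0,0],[0,0,-7]],
    [[0,0,0],[0,0,-7]],
    [[0,0,0],[0,0,-7]],
    [[0,0,0],[0,0,-7]],
    [[0,0,0],[0,0,-7]],
    [[0,0,0],[0,0,-7]],
    [[0,0,0],[0,0,-7]],
    [[0,0,0],[0,0,-7]],
  ],
)

```text
time: 9.83
eef_pos: [0.449, 0.1332, 0.147]
tcp_rot: [[-0.985, 0.17, 0.0], [0.17, 0.985, -0.001], [-0.0, -0.001, -1.0]]
contact_force: [-0.8, -0.3, -0.5]
gripper_width: 0.0475
gripper_force: 62.3
```

Call:
step_arm(
  plan=[
    [[0,0,0],[0,0,-4.5]],
    [[0,0,0],[0,0,0]],
    [[0,0,0],[0,0,0]],
  ],
)

```text
time: 10.08
eef_pos: [0.4491, 0.1333, 0.1468]
tcp_rot: [[-0.995, 0.102, 0.0], [0.102, 0.995, -0.001], [-0.0, -0.001, -1.0]]
contact_force: [-0.7, 0.1, -0.3]
gripper_width: 0.0477
gripper_force: 62.3
```

```bash
cat > c.py <<'E'
from h import *
import sys
p=robot.grab_frame("wrist"); save(p,sys.argv[1]); W=cloud(p); s=robot.observe()
I=p["image"].astype(int); z=W[...,2]; e=np.array(s["eef_pos"]); R=np.array(s["tcp_rot"])
def rect(m,n):
    if m.sum()<10: return print(n,m.sum())
    r=cv2.minAreaRect((W[m][:,:2]*1000).astype(np.float32)); print(n,m.sum(),np.round(r[0],1),np.round(r[1],1),round(r[2],1),"z",np.median(z[m]))
near=np.hypot(W[...,0]-.45,W[...,1]-.134)<.1
rect(near&(I[...,2]>I[...,0]+25)&(z<.03),"blue")
L=(W-e)@R*1000
h=e[2]+.04
rect((abs(L[...,0])<55)&(abs(L[...,1])<30)&(abs(L[...,2]+40)<6)&((abs(L[...,0])>14)|(abs(L[...,1])<12)),"rim")
to(.45,.1335,.014,84.4)
E
python3 c.py w4.png
```

```text
blue 540 [399.8 133.8] [196.  92.] 89.8 z 0.01199503193211035
rim 2004 [449.2 132.1] [48.3 85.1] 84.2 z 0.18638154117669709
t 10.1333 pos [0.4492 0.1333 0.1468] yang 84.15 shift [ -0.8   0.4 132.8] turn z -0.25 tilt xy(tool) [0.01 0.03] F [ 0.4331 -1.1151 -0.9122] w 0.047261173925656166
```

View pics/w4.png

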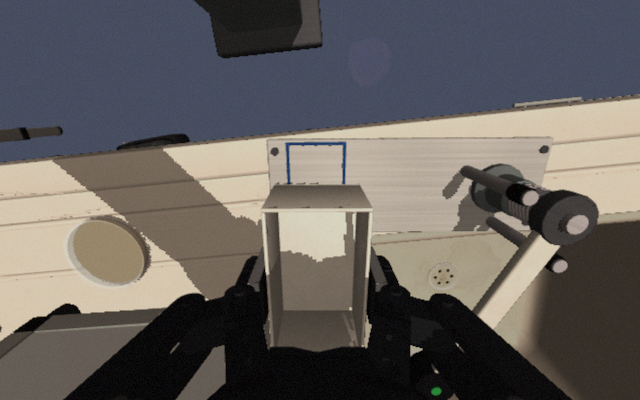

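The wrist view shows the tray held level at (317,260). The outline's near part is visible, with corners at (288,144) and (346,144) and sides at columns 288 and 346. I'll fit those lines now.

```bash
cat > o.py <<'E'
from h import *
p=robot.grab_frame("wrist"); W=cloud(p); I=p["image"].astype(int); z=W[...,2]
b=(I[...,2]>I[...,0]+25)&(abs(z-.012)<.006)&(W[...,0]>.385)&(np.hypot(W[...,0]-.45,W[...,1]-.134)<.09)
v,u=np.where(b); print(len(u),u.min(),u.max(),v.min(),v.max())
P=W[b][:,:2]*1000
a=np.radians(-5.6)
for _ in range(3):
    ex=np.array([np.cos(a),np.sin(a)]); ey=np.array([-ex[1],ex[0]]); q=np.c_[P@ex,P@ey]
    x0=np.percentile(q[:,0],1); mid=(q[:,1].min()+q[:,1].max())/2
    side=(q[:,0]>x0+6); A=side&(q[:,1]>mid); B=side&(q[:,1]<mid)
    sl=np.mean([np.polyfit(q[k,0],q[k,1],1)[0] for k in (A,B)]); a+=np.arctan(sl)
near=q[:,0]<x0+4
ya,yb,xn=q[A,1].mean(),q[B,1].mean(),np.median(q[near,0])
print("ang",np.degrees(a),"side gap",ya-yb,"visible len",np.ptp(q[:,0]),"end band",q[near,0].min(),q[near,0].max())
for half in (46,47.25): print("center",(xn+half)*ex+(ya+yb)/2*ey)
E
python3 o.py
```

```text
341 286 345 142 183
ang -5.025707173762884 side gap 57.960841580153925 visible len 43.82499580142752 end band 386.82880495688124 390.68612389347817
center [447.4481 131.297 ]
center [448.6933 131.1875]
```

The held tray is already within about 1 mm and 1° of the outline, so I'm lowering it.

Call:
step_arm(
  plan=[
    [[0,0,35],[0,0,0]],
    [[0,0,35],[0,0,0]],
    [[0,0,30],[0,0,0]],
    [[0,0,17],[0,0,0]],
    [[0,0,8],[0,0,0]],
    [[0,0,4],[0,0,0]],
    [[0,0,3],[0,0,0]],
    [[0,0,0],[0,0,0]],
  ],
)

```text
time: 10.85
eef_pos: [0.4498, 0.1336, 0.0151]
tcp_rot: [[-0.995, 0.099, 0.001], [0.099, 0.995, -0.0], [-0.001, 0.0, -1.0]]
contact_force: [0.8, -0.7, -0.2]
gripper_width: 0.0476
gripper_force: 62.5
```

Call:
step_arm(
  plan=[
    [[0,0,0],[0,0,0]],
    [[0,0,0.5],[0,0,0]],
    [[0,0,0],[0,0,0]],
  ],
)

```text
time: 11.1
eef_pos: [0.4498, 0.1334, 0.0147]
tcp_rot: [[-0.995, 0.099, 0.001], [0.099, 0.995, -0.0], [-0.001, -0.0, -1.0]]
contact_force: [0.3, -0.5, -0.7]
gripper_width: 0.0471
gripper_force: 62.5
```

Call:
step_arm(
  plan=[
    [[0,0,1],[0,0,0]],
    [[0,0,1],[0,0,0]],
    [[0,0,0],[0,0,0]],
    [[0,0,0],[0,0,0]],
  ],
)

```text
time: 11.43
eef_pos: [0.4492, 0.1335, 0.012]
tcp_rot: [[-0.995, 0.099, -0.0], [0.099, 0.995, -0.0], [0.0, -0.0, -1.0]]
contact_force: [0.4, 0.3, -0.8]
gripper_width: 0.047
gripper_force: 62.5
```

Call:
step_arm(
  plan=[
    [[0,0,0],[0,0,0]],
    [[0,0,0],[0,0,0]],
    [[0,0,0],[0,0,0]],
    [[0,0,0],[0,0,0]],
    [[0,0,0],[0,0,0]],
    [[0,0,0],[0,0,0]],
    [[0,0,0],[0,0,0]],
    [[0,0,0],[0,0,0]],
  ],
  gripper=82,
)

```text
time: 12.1
eef_pos: [0.4492, 0.1334, 0.012]
tcp_rot: [[-0.995, 0.099, 0.0], [0.099, 0.995, -0.0], [-0.0, -0.0, -1.0]]
contact_force: [0.2, 0.7, 0.3]
gripper_width: 0.0703
gripper_force: 0.0
```

Call:
step_arm(
  plan=[
    [[0,0,-15],[0,0,0]],
    [[0,0,-30],[0,0,0]],
    [[0,0,-35],[0,0,0]],
    [[0,0,-35],[0,0,0]],
    [[0,0,-35],[0,0,0]],
    [[0,0,-35],[0,0,0]],
    [[0,0,0],[0,0,0]],
    [[0,0,0],[0,0,0]],
  ],
)

```text
time: 12.77
eef_pos: [0.4503, 0.1335, 0.1986]
tcp_rot: [[-0.995, 0.099, 0.004], [0.099, 0.995, -0.001], [-0.004, -0.0, -1.0]]
contact_force: [-0.2, 0.2, -0.5]
gripper_width: 0.0698
gripper_force: 0.0
```

```bash
cat > c2.py <<'E'
from h import *
for n in ["wrist","top","scene"]:
    p=robot.grab_frame(n); W=cloud(p); I=p["image"].astype(int); z=W[...,2]
    if n=="wrist": save(p,"w5.png")
    near=np.hypot(W[...,0]-.45,W[...,1]-.134)<.075
    for m,k in ((near&(z>.045)&(z<.058),"rim"),(near&(I[...,2]>I[...,0]+25)&(abs(z-.012)<.006),"blue")):
        if m.sum()>10:
            r=cv2.minAreaRect((W[m][:,:2]*1000).astype(np.float32)); print(n,k,m.sum(),np.round(r[0],1),np.round(r[1],1),round(r[2],1),np.median(z[m]))
    red=(I[...,0]>I[...,1]+60)&(I[...,0]>I[...,2]+60)&(np.hypot(W[...,0]-.582,W[...,1]-.257)<.05)&(z>.1); P=W[red]
    if red.sum()>5: print("red",red.sum(),np.median(P,0),P.min(0),P.max(0)); t=P[P[:,2]>P[:,2].max()-.006]; print("top",len(t),t.mean(0))
to(.582,.257,.15,60.3)
E
python3 c2.py
```

```text
wrist rim 516 [448.7 131.3] [47.9 86. ] 84.8 0.05023316332544511
wrist blue 310 [447.7 130.6] [60.3 96.6] 84.9 0.011178035821562349
red 30 [0.5709 0.2571 0.1111] [0.5699 0.2537 0.1056] [0.5719 0.2599 0.1147]
top 24 [0.5709 0.257  0.1119]
scene rim 180 [450.2 134.7] [50.8 90.4] 86.3 0.05049629216257284
scene blue 59 [440.6 151.1] [112.7  52.7] 23.6 0.013521675586016357
red 91 [0.5742 0.2613 0.1365] [0.5696 0.2511 0.1089] [0.5838 0.2668 0.1559]
top 23 [0.5776 0.2602 0.1521]
t 12.9167 pos [0.4486 0.1332 0.1959] yang 84.33 shift [-120.6  136.4   45.7] turn z 24.03 tilt xy(tool) [-0.09  0.03] F [1.0562 0.6003 0.2257] w 0.06999839756688636
```

View pics/w5.png

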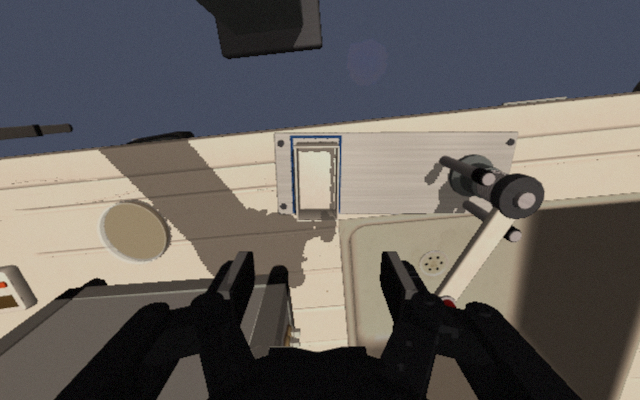

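The tray stands inside the outline at (316,178), about 1 mm off centre, and it's released. Next I go above the red peg at about (0.579, 0.258).

Call:
step_arm(
  plan=[
    [[-29,34,0],[0,0,0]],
    [[-29,34,0],[0,0,0]],
    [[-30,34,0],[0,0,0]],
    [[-29,35,0],[0,0,0]],
    [[0,0,0],[0,0,6]],
    [[0,0,0],[0,0,6]],
    [[0,0,0],[0,0,6]],
    [[0,0,0],[0,0,6]],
  ],
  gripper=65,
)

```text
time: 13.58
eef_pos: [0.5666, 0.2475, 0.1947]
tcp_rot: [[-0.867, 0.498, -0.004], [0.498, 0.867, -0.0], [0.003, -0.002, -1.0]]
contact_force: [0.2, 0.5, 0.2]
gripper_width: 0.0556
gripper_force: 0.0
```

Call:
step_arm(
  plan=[
    [[0,0,0],[0,0,0]],
    [[0,0,0],[0,0,0]],
  ],
)

```text
time: 13.75
eef_pos: [0.5669, 0.247, 0.1958]
tcp_rot: [[-0.871, 0.491, -0.002], [0.491, 0.871, -0.001], [0.001, -0.002, -1.0]]
contact_force: [0.4, 0.0, 0.4]
gripper_width: 0.0556
gripper_force: 0.0
```

```bash
cat > r.py <<'E'
from h import *
import sys
for n in ["wrist","scene"]:
    p=robot.grab_frame(n); W=cloud(p); I=p["image"].astype(int); z=W[...,2]
    if n=="wrist": save(p,sys.argv[1])
    red=(I[...,0]>I[...,1]+50)&(I[...,0]>I[...,2]+50)&(np.hypot(W[...,0]-.53,W[...,1]-.24)<.12)&(z>.1); P=W[red]
    if red.sum()>5:
        t=P[P[:,2]>.146]; print(n,red.sum(),np.median(P,0),P.max(0)); print("top",len(t),t.mean(0) if len(t) else 0)
to(.579,.258,.118,60.3)
E
python3 r.py w6.png
```

```text
wrist 538 [0.5755 0.2578 0.1495] [0.609  0.2639 0.1528]
top 302 [0.5784 0.2567 0.1507]
scene 102 [0.5748 0.2604 0.1341] [0.6308 0.2673 0.154 ]
top 29 [0.578  0.2594 0.1507]
t 13.85 pos [0.5672 0.2469 0.1964] yang 60.56 shift [-4.9 15.5 78.4] turn z 0.26 tilt xy(tool) [-0.04  0.06] F [ 0.8596 -0.8487 -0.6748] w 0.05581803234241924
```

View pics/w6.png

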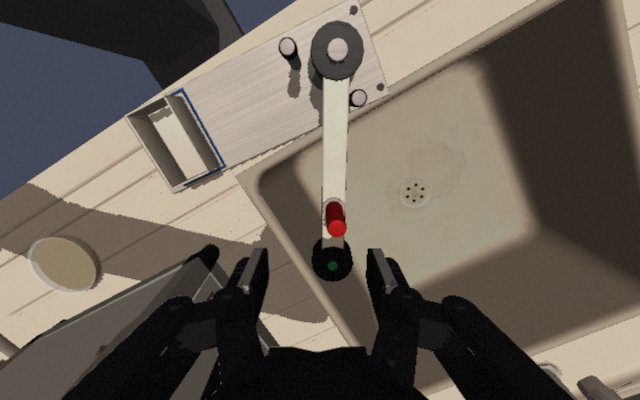

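The red peg's top is at (337,228), on the bar between hub and head. I'll centre the gripper on it, go down 78 mm and close.

Call:
step_arm(
  plan=[
    [[-5,15,0],[0,0,0]],
    [[0,0,10],[0,0,0]],
    [[0,0,17],[0,0,0]],
    [[0,0,17],[0,0,0]],
    [[0,0,17],[0,0,0]],
    [[0,0,17],[0,0,0]],
    [[0,0,0],[0,0,0]],
  ],
)

```text
time: 14.43
eef_pos: [0.5772, 0.256, 0.1149]
tcp_rot: [[-0.87, 0.493, -0.005], [0.493, 0.87, -0.002], [0.004, -0.005, -1.0]]
contact_force: [0.3, 0.2, -0.8]
gripper_width: 0.0554
gripper_force: 0.0
```

Call:
step_arm(
  plan=[
    [[0,0,0],[0,0,0]],
    [[0,0,0],[0,0,0]],
    [[0,0,0],[0,0,0]],
    [[0,0,0],[0,0,0]],
    [[0,0,0],[0,0,0]],
    [[0,0,0],[0,0,0]],
    [[0,0,0],[0,0,0]],
    [[0,0,0],[0,0,0]],
  ],
  gripper=0,
)

```text
time: 15.1
eef_pos: [0.5796, 0.2576, 0.1205]
tcp_rot: [[-0.869, 0.495, 0.001], [0.495, 0.869, -0.0], [-0.001, 0.0, -1.0]]
contact_force: [-3.0, -2.4, 6.6]
gripper_width: 0.0141
gripper_force: 58.5
```

```bash
cat > arc.py <<'E'
from h import *
import sys
piv=np.array([.466,.3207]); s=robot.observe(); e=np.array(s["eef_pos"])[:2]; R=np.array(s["tcp_rot"])
d=e-piv; th=np.degrees(np.arctan2(d[1],d[0])); print("radius",np.hypot(*d),"ang",th,"to go",th+95.3)
to(piv[0]+.13*np.cos(np.radians(-95.3)),piv[1]+.13*np.sin(np.radians(-95.3)),.118,-5.3)
E
python3 arc.py
```

```text
radius 0.12994422024610583 ang -29.073732834623193 to go 66.22626716537681
t 15.1 pos [0.5796 0.2576 0.1205] yang 60.35 shift [  76.3 -119.7    2.4] turn z 65.65 tilt xy(tool) [ 0.06 -0.02] F [-3.0394 -2.4091  6.6146] w 0.014108928580704422
```

The peg is gripped: the radius to the pivot is 129.9 mm, as it should be. I'll swing along the arc at 3° per row.

Call:
step_arm(
  plan=[
    [[0.2,-6.8,-0.5],[0,0,3]],
    [[0.2,-6.8,-0.5],[0,0,3]],
    [[0.2,-6.8,0],[0,0,3]],
    [[0.2,-6.8,0],[0,0,3]],
    [[0.2,-6.8,0],[0,0,3]],
    [[0.2,-6.8,0],[0,0,3]],
    [[0.2,-6.8,0],[0,0,3]],
    [[0.2,-6.8,0],[0,0,3]],
  ],
)

```text
time: 15.77
eef_pos: [0.5438, 0.217, 0.1206]
tcp_rot: [[-0.591, 0.807, 0.002], [0.807, 0.591, 0.0], [-0.001, 0.002, -1.0]]
contact_force: [3.2, 1.1, -3.7]
gripper_width: 0.014
gripper_force: 59.0
```

```bash
python3 arc.py
```

```text
radius 0.12961704048818284 ang -53.12516629931343 to go 42.17483370068657
t 15.7667 pos [0.5438 0.217  0.1206] yang 36.2 shift [ 32.3 -87.7   2.4] turn z 41.5 tilt xy(tool) [ 0.05 -0.09] F [ 3.1518  1.1484 -3.6601] w 0.01403296346589104
```

Call:
step_arm(
  plan=[
    [[0.2,-6.8,0],[0,0,3]],
    [[0.2,-6.8,0],[0,0,3]],
    [[0.2,-6.8,0],[0,0,3]],
    [[0.2,-6.8,0],[0,0,3]],
    [[0.2,-6.8,0],[0,0,3]],
    [[0.2,-6.8,0],[0,0,3]],
    [[0.2,-6.8,0],[0,0,3]],
    [[0.2,-6.8,0],[0,0,3]],
  ],
)

```text
time: 16.43
eef_pos: [0.4946, 0.1945, 0.1206]
tcp_rot: [[-0.211, 0.977, 0.002], [0.977, 0.211, -0.0], [-0.001, 0.002, -1.0]]
contact_force: [4.6, -0.8, -4.7]
gripper_width: 0.0138
gripper_force: 58.9
```

Call:
step_arm(
  plan=[
    [[0.2,-6.8,0],[0,0,3]],
    [[0.2,-6.8,0],[0,0,3]],
    [[0.2,-6.8,0],[0,0,3]],
    [[0.2,-6.8,0],[0,0,3]],
    [[0.1,-5,0],[0,0,2.2]],
    [[0,0,0],[0,0,0]],
    [[0,0,0],[0,0,0]],
  ],
)

```text
time: 17.02
eef_pos: [0.4627, 0.1914, 0.1205]
tcp_rot: [[0.033, 0.999, 0.002], [0.999, -0.033, -0.001], [-0.001, 0.002, -1.0]]
contact_force: [5.3, -4.5, -4.2]
gripper_width: 0.0139
gripper_force: 58.9
```

```bash
python3 arc.py
```

```text
radius 0.12936821047697272 ang -91.46021942468256 to go 3.839780575317434
t 17.0167 pos [0.4627 0.1914 0.1205] yang -1.87 shift [-0.4 -8.7  2.5] turn z 3.43 tilt xy(tool) [ 0.07 -0.12] F [ 5.2679 -4.5462 -4.2113] w 0.013887823604975686
```

About 3.8° remain, and the force still looks like the spring alone. I'll continue until the stop pushes back.

Call:
step_arm(
  plan=[
    [[0.1,-3.4,0],[0,0,1.5]],
    [[0.1,-3.4,0],[0,0,1.5]],
    [[0,-2,0],[0,0,0.8]],
    [[0,0,0],[0,0,0]],
    [[0,0,0],[0,0,0]],
  ],
)

```text
time: 17.43
eef_pos: [0.4541, 0.1919, 0.1205]
tcp_rot: [[0.099, 0.995, 0.002], [0.995, -0.099, -0.001], [-0.001, 0.002, -1.0]]
contact_force: [4.5, -4.1, -3.9]
gripper_width: 0.014
gripper_force: 59.0
```

```bash
python3 arc.py
```

```text
radius 0.12937459539597726 ang -95.26817016191552 to go 0.03182983808447659
t 17.4333 pos [0.4541 0.1919 0.1205] yang -5.68 shift [-0.6 -0.1  2.5] turn z -0.38 tilt xy(tool) [ 0.07 -0.13] F [ 4.4581 -4.1191 -3.8529] w 0.014008437004151275
```

Not clearly against the stop yet. I'll push on in small steps.

Call:
step_arm(
  plan=[
    [[0,-1,0],[0,0,0.4]],
    [[0,-1,0],[0,0,0.4]],
    [[0,0,0],[0,0,0]],
    [[0,0,0],[0,0,0]],
  ],
)

```text
time: 17.77
eef_pos: [0.4533, 0.192, 0.1206]
tcp_rot: [[0.113, 0.994, 0.004], [0.994, -0.113, -0.001], [-0.0, 0.004, -1.0]]
contact_force: [10.4, -2.3, -8.8]
gripper_width: 0.0138
gripper_force: 58.6
```

Call:
step_arm(
  plan=[
    [[0,-1,0],[0,0,0]],
    [[0,-1,0],[0,0,0]],
    [[0,0,0],[0,0,0]],
    [[0,0,0],[0,0,0]],
  ],
)

```text
time: 18.1
eef_pos: [0.4527, 0.1921, 0.1207]
tcp_rot: [[0.114, 0.993, 0.007], [0.994, -0.114, 0.0], [0.001, 0.007, -1.0]]
contact_force: [18.5, -2.8, -16.2]
gripper_width: 0.0138
gripper_force: 58.7
```

```bash
python3 arc.py
```

```text
radius 0.1293218897121183 ang -95.88115718363889 to go -0.5811571836388936
t 18.1 pos [0.4527 0.1921 0.1207] yang -6.54 shift [-0.7  1.3  2.7] turn z -1.24 tilt xy(tool) [-0.05 -0.38] F [ 18.4501  -2.8369 -16.2059] w 0.013832662085351905
```

The stop is reached: the force has risen to 18 N while the handle barely moves. I'll check with the wrist and scene cameras.

```bash
python3 - <<'E'
from h import *
q=robot.grab_frame("scene"); W=cloud(q); z=W[...,2]
m=(np.hypot(W[...,0]-.45,W[...,1]-.134)<.075)&(z>.045)&(z<.058)
r=cv2.minAreaRect((W[m][:,:2]*1000).astype(np.float32)); print("rim",m.sum(),r)
b=cv2.resize(q["image"][200:350,180:420],(640,400),interpolation=cv2.INTER_CUBIC); cv2.imwrite("pics/s9.png",cv2.cvtColor(b,cv2.COLOR_RGB2BGR))
E
```

```text
rim 121 ((440.9139709472656, 136.15792846679688), (52.385528564453125, 71.67829895019531), 82.35505676269531)
```

View pics/s9.png

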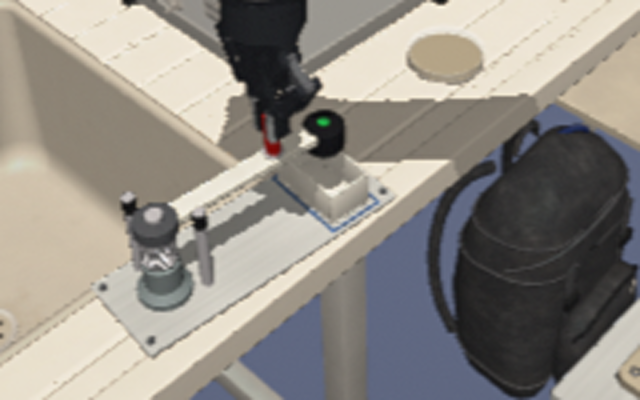

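The scene crop shows the red peg held at (270,140) and the head over the tray at (325,140). The tray is still in the outline; the arm hides part of its rim. Handing in.

```bash
python3 -c "
from rig import robot
print(robot.sign_off())"
```

```text
the job is handed in; nothing more can be done
None
```

I handed the job in at about 18 s on the robot's clock, with the tray released about 1 mm off the outline's centre and the gripper holding the sprung arm against its stop at about 18 N; no verdict came back.

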